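Hold the bottle pusher back for reloading

ROBOT

A 6-joint arm with a two-finger parallel gripper is mounted at the origin on the work surface. World frame = base frame: x ahead of the robot, y to its left, z up, the work surface at z = 0. Lengths are in m, angles in rad, forces in N, time in s.
With the tool pointing down it reaches from about 0.375 to 0.975 m from the base axis. Payload 3.8 kg.
Tool frame: the origin (TCP) lies on the mounting face of the last link; the fingertips stand 173 mm ahead of it and the grasp point (between the pads) lies 155 mm ahead of it; z points along the fingers, y is the direction in which the jaws open and shut (so a half turn about z gives the same grasp; the last joint's range is limited). The gripper opens to 85 mm and grips with 20 to 120 N. Pads are 22 mm wide; open, the fingers measure 114 mm over their backs; the gripper's body (76 mm by 85 mm) begins 54 mm behind the grasp point. The pads swing forward as they close: fully open they stand 13 mm farther back than shut.
Start: joints at [1.294, 0.264, 1.604, -0, 1.274, -0.037], TCP at [0.16, 0.656, 0.405] pointing down, gripper open.
Joint ranges: [-2.63, 2.63], [-0.94, 2.18], [0.31, 2.57], [-1.31, 4.45], [0, 2.66], [-2.55, 2.55]. Speed limits (rad/s): [2.57, 2.57, 3.14, 3.14, 3.14, 3.14].

INTERFACE

Orientations are given as a rotation vector (axis times angle).
In Python, from workcell import bot gives the robot as it stands.
- The arm moves only by the shell command python3 -m jog 'ROWS' [FORCE]. ROWS is JSON, a list that holds one entry, the list of rows, each a list of 7 numbers: the closure, from 0 (fully open) to 1 (shut), then the shift along the tool's x, y, z in cm, then the turn, a rotation vector about the tool's x, y, z in rad. A call has 1 to 12 rows; each row is the pose to reach, as a shift and turn from the pose commanded when the call began, along the tool's axes at that moment; what a row does not reach only later rows make up. A row lasts 1/8 s, in which the tool goes at most 62.5 mm and 10.7 degrees, less where a joint would pass 70% of its speed; a pose out of reach is approached as far as the arm can. A call with a gripper value outside its range is refused whole. The fingers move at their own pace and stop on an object; FORCE is the grip in N (left out, the last holds). Time passes only in rows, so rows that repeat a pose let the fingers close. It gives the time, the measured TCP pose, the force and the opening at its end, in the units of the state.
- bot.read_state(): the state, without advancing time (a new reading comes with each control period).
- bot.read_camera(name): name is "scene" or "side" or "wrist"; returns the picture (420x560x3 uint8, red, green, blue); there is no depth.
- bot.camera_model(name): a dict with "intrinsics" (3x3 intrinsics, pixels), "rvec" (rotation vector, rad) and "tvec" (3), from world to camera coordinates, as OpenCV has them. Camera axes: x right, y down, z forward; pixel columns grow to the right and rows downward; lengths in m; the calibration is good to about 2 mm. The wrist camera is an equidistant fisheye: a pixel r from the principal point sees the ray r / f radians off the axis. A picture is of the moment at which its call begins: read the wrist's pose just before it. camera_model takes no time and is no camera call; for the wrist camera it gives the pose at the moment of the call.
- bot.finish_job(): hands the job in, once; it reports no verdict.
The state is a dict: "time": time; "q": joint angles; "joint_vel": joint speeds; "joint_torque": joint torques, N m; "tool_pos": TCP position; "tcp_rot": TCP orientation; "wrist_force": force on the tool from outside, world axes, zero at the start; "torque": the same for the moment, N m; "width": opening from 0.0 (shut) to 1.0 (fully open).
Only numpy, scipy, OpenCV 4.12 (cv2) and the standard library are available. Lean on these libraries where they do the work, as an engineer would, in place of code of your own. Each camera call takes 0.05 s, during which the arm holds its last target.

TASK

One lane of the grey spring-pusher rack is down to its last empty bottle: lift that bottle out and, without dropping it, stand it upright in the free pocket of the small bottle block and let go of it. Then pull that lane's spring pusher back until the front face of its paddle is level with the white fill line, and finish still holding it there with the gripper, so that I can drop a fresh row into the lane. Leave all the other bottles, the other two pushers and the things on the sill where they are.

Things in the scene. Friction and masses are not known exactly. Their poses are not given: they have to be found in the camera images.
- bottle: the one to move: empty clear-glass polish bottle, white cap, the only one in its lane, pressed against the lip by the pusher. Body 36 mm diameter, 44 mm high, foot chamfered; straight cap 19 mm diameter, 52 to 92 mm above its foot; 40 to 90 g. Origin: centre of underside, z up. Grip the cap across the lane, fingers open about 45 mm: tab 38 mm behind its axis, caps of next lanes 64 mm to each side
- pusher: pale grey spring pusher of that lane. Origin: bottom centre of the FRONT FACE of its paddle (the face that presses on bottles, 36 mm wide, 51 mm high). +x along the lane to the lip, z up. Pull along -x, to the robot's side. A spring (4 N at the lip, 5.5 N at the back) returns it; with the bottle out it runs forward to the lip by itself. Hard stop 170 mm from there, about 20 mm past the fill line
- pusher_tab (a point): grip point on that pusher: middle of its upright pull tab, 10 mm thick along the lane, 30 mm wide across it, centre plane 25 mm behind the paddle's front face. The tab ends 15 mm above this point; a flat ledge lies 19 mm below it in front of the tab (that is 60 mm above the sill). The point is 79 mm above the sill
- fill_line (a point): middle of that lane's fill line, a white line 3 mm wide across wall tops and floor, 150 mm behind the inside of the lip; point 34 mm above the sill. x along the lane to the lip. Pusher at the line: the paddle's front face (pusher origin) at x = 0 here. Lane: grey tray 236 mm long, 40 mm wide inside, 60 over its flanges; floor 8, walls 34, lip 28 mm above the sill
- free_pocket (a point): floor centre of the free middle pocket in the grey three-pocket block: 42 mm square, floor 4 mm and walls 30 mm above the sill. Block 142 mm long along this frame's x, 50 mm along y, z up. Bottles stand in the pockets on either side, 46 mm away along x: there close the fingers along y
- block: that grey three-pocket block, fixed to the sill, origin centre of its underside, x along the row of pockets
- rack_base: grey base plate (240 x 196 x 4 mm) under the three lanes side by side at 64 mm pitch, fixed; origin centre of its underside, x along the lanes towards the lips. Which of the three places has the one-bottle lane changes
- pusher_b_tab (a point): the same point on the pusher of the lane with three bottles; leave alone
- pusher_c_tab (a point): the same point on the pusher of the lane with two bottles; leave alone
- finger_rest: bystander: rose hard silicone finger rest, 70 x 130 x 28 mm, origin centre of underside
- buffer: bystander: nail buffer block 95 x 26 x 26 mm lying along its x, origin centre of underside
- clip_stand: bystander: stainless spring-clip stand gripping a nail tip, round foot 60 mm diameter, 121 mm tall, origin centre of underside
- dappen_dish: bystander: small glass dish 48 mm diameter, 26 mm tall, origin centre of underside
- cuticle_pusher: bystander: steel cuticle pusher 130 mm long, 8 mm thick, lying along its x, origin centre underneath
- bottle_b0: bystander: same kind of bottle as bottle (36 mm glass body, 92 mm tall, origin centre of underside); in the three-bottle lane, 0 nearest the lip
- bottle_b1: bystander: same kind of bottle as bottle (36 mm glass body, 92 mm tall, origin centre of underside); in the three-bottle lane, 0 nearest the lip
- bottle_b2: bystander: same kind of bottle as bottle (36 mm glass body, 92 mm tall, origin centre of underside); in the three-bottle lane, 0 nearest the lip
- bottle_c0: bystander: same kind of bottle as bottle (36 mm glass body, 92 mm tall, origin centre of underside); in the two-bottle lane, 0 nearest the lip
- bottle_c1: bystander: same kind of bottle as bottle (36 mm glass body, 92 mm tall, origin centre of underside); in the two-bottle lane, 0 nearest the lip
- bottle_d0: bystander: same kind of bottle as bottle (36 mm glass body, 92 mm tall, origin centre of underside); in an outer pocket of the block
- bottle_d1: bystander: same kind of bottle as bottle (36 mm glass body, 92 mm tall, origin centre of underside); in an outer pocket of the block
Not all that is in view belongs to the job. Leave any red look-alike of the block alone.

How it is judged:
On the way:
1. the last bottle of the lane stands upright in the free pocket, let go (horizontal distance between bottle and free_pocket below 0.006 m and z of bottle in the frame of free_pocket below 0.004 m and angle between bottle's own z axis and vertical below 0.1 rad and contact force between bottle and the fingers below 0.05 N), for 0.3 s.
At the end, for the whole second after the job is handed in: The bottle stands in the free pocket, within 6 mm of its centre, on its floor (within 4 mm), upright within 0.1 rad and not touched by the fingers; the pusher's paddle face is within 5 mm of the fill line, still, and held there by the fingers (over 2 N), with no bottle touching the pusher (all of step 1 and x of pusher in the frame of fill_line between -0.005 and 0.005 m and contact force between pusher and the fingers above 2 N and linear speed of pusher below 0.01 m/s and contact force between pusher and bottle below 0.05 N and contact force between pusher and bottle_b0 below 0.05 N and contact force between pusher and bottle_b1 below 0.05 N and contact force between pusher and bottle_b2 below 0.05 N and contact force between pusher and bottle_c0 below 0.05 N and contact force between pusher and bottle_c1 below 0.05 N and contact force between pusher and bottle_d0 below 0.05 N and contact force between pusher and bottle_d1 below 0.05 N); the arm keeps its last pose, push and grip.
It fails at once if the glass bottle is dropped (falls out of the fingers faster than 0.6 m/s) (contact force between bottle and the fingers below 0.05 N and linear speed of bottle above 0.6 m/s).
It fails at once if another bottle is moved more than 15 mm or tipped (distance of any of bottle_b0, bottle_b1, bottle_b2, bottle_c0, bottle_c1, bottle_d0, bottle_d1 from where it was at the start of the episode above 0.015 m or angle between any of bottle_b0, bottle_b1, bottle_b2, bottle_c0, bottle_c1, bottle_d0, bottle_d1's own z axis and vertical above 0.3 rad).
It fails at once if another lane's pusher is moved more than 15 mm (distance of any of pusher_b_tab, pusher_c_tab from where it was at the start of the episode above 0.015 m).
It fails at once if a thing on the sill is moved more than 20 mm or the clip stand tipped (distance of any of finger_rest, buffer, clip_stand, dappen_dish, cuticle_pusher from where it was at the start of the episode above 0.02 m or angle between clip_stand's own z axis and vertical above 0.3 rad).
It also fails if it takes over 58 s, if anything falls off the work surface, if the arm or the gripper's body presses on something with over 40 N, if the wrist force passes 120 N, or if a joint passes its speed limit or range.

## Working session

There is one attempt and no reset: what is moved stays moved. The work goes in short steps, Python scripts to look and compute and a shell command to move; the robot and the scene stay as the last step left them, time stands still between calls to the robot, and variables do not carry over. Pictures are saved under pics/ and viewed, and the job is handed in when it is done.

```bash
mkdir -p pics; ls
python3 - <<'E'
from workcell import bot
import cv2
for n in ("scene","side","wrist"):
    cv2.imwrite(f"pics/{n}0.png",bot.read_camera(n)[:,:,::-1])
    print(n,bot.camera_model(n))
print(bot.read_state())
E
```

```text
pics
scene {'intrinsics': array([[379.03719826,   0.        , 281.87221768],
       [  0.        , 379.03719826, 206.80634824],
       [  0.        ,   0.        ,   1.        ]]), 'rvec': array([ 0.95005804,  2.52605174, -1.03679708]), 'tvec': array([ 0.35398253, -0.2094777 ,  1.21968668])}
side {'intrinsics': array([[467.87234255,   0.        , 284.13235414],
       [  0.        , 467.87234255, 205.20972855],
       [  0.        ,   0.        ,   1.        ]]), 'rvec': array([ 2.07932861, -0.50312089,  0.27801418]), 'tvec': array([-0.45166405,  0.18421388,  1.11664316])}
wrist {'intrinsics': array([[325.1922621 ,   0.        , 277.8486981 ],
       [  0.        , 325.1922621 , 209.84171309],
       [  0.        ,   0.        ,   1.        ]]), 'rvec': array([-2.25175798, -1.76881118, -0.29558152]), 'tvec': array([-0.67485448, -0.04368781,  0.38112107])}
{'time': 0.15, 'q': array([ 1.29408430e+00,  2.64632629e-01,  1.60508539e+00, -6.83949506e-06,
        1.27367603e+00, -3.68750876e-02]), 'joint_vel': array([-0.00042638, -0.00189   , -0.00447636,  0.00022071,  0.00264851,
       -0.00084939]), 'joint_torque': array([ 4.47710408e-05, -5.15904772e+01, -3.67961454e+01, -5.79940252e-05,
        8.00697977e-03, -2.17283497e-05]), 'tool_pos': array([0.1602581 , 0.65543319, 0.40359878]), 'tcp_rot': array([-3.75796531e-01, -3.11875725e+00,  2.79627059e-03]), 'wrist_force': array([-0.37534038, -0.81154757,  0.72232316]), 'torque': array([-0.02790085,  0.00056935, -0.00879922]), 'width': 1.0017388409248116}
```

View pics/scene0.png

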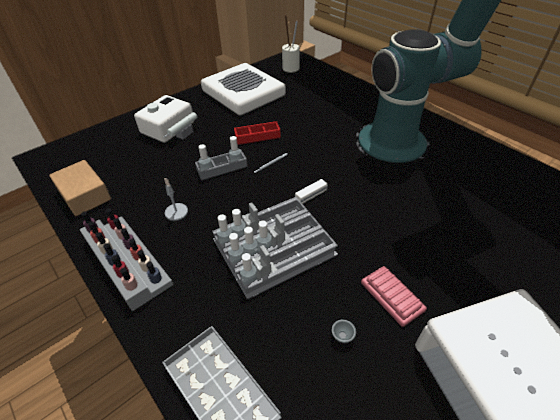

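View pics/side0.png

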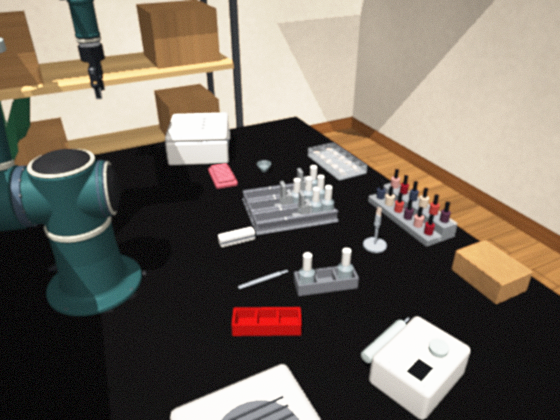

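View pics/wrist0.png

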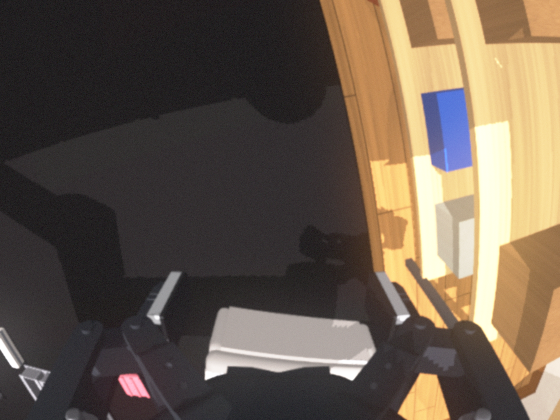

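Scene view: the rack is around (275,245), the grey block at (220,163) with bottles at (203,155) and (234,148), and the red look-alike at (257,132). Next, close crops.

```bash
cat > h.py <<'E'
import numpy as np, cv2, json
from scipy.spatial.transform import Rotation as R
from workcell import bot
def cam(n):
    m=bot.camera_model(n); return m['intrinsics'],R.from_rotvec(m['rvec']).as_matrix(),np.array(m['tvec'])
def ray(n,uv,c=None):
    K,Rm,t=c or cam(n)
    x=(uv[0]-K[0,2])/K[0,0]; y=(uv[1]-K[1,2])/K[1,1]
    if n=='wrist':
        r=np.hypot(x,y); s=np.sin(r)/r if r>1e-9 else 1; d=np.array([x*s,y*s,np.cos(r)])
    else: d=np.array([x,y,1.])
    d=Rm.T@(d/np.linalg.norm(d)); return -Rm.T@t,d
def onz(n,uv,z,c=None):
    o,d=ray(n,uv,c); return o+d*(z-o[2])/d[2]
def proj(n,p,c=None):
    K,Rm,t=c or cam(n); q=Rm@np.asarray(p,float)+t
    if n=='wrist':
        th=np.arctan2(np.hypot(q[0],q[1]),q[2]); h=np.hypot(q[0],q[1]); return np.array([K[0,0]*th*q[0]/h+K[0,2],K[1,1]*th*q[1]/h+K[1,2]])
    return np.array([K[0,0]*q[0]/q[2]+K[0,2],K[1,1]*q[1]/q[2]+K[1,2]])
def tri(rs):
    A=0;b=0
    for o,d in rs:
        P=np.eye(3)-np.outer(d,d);A=A+P;b=b+P@o
    return np.linalg.solve(A,b)
def crop(src,dst,x,y,w,h,s):
    im=cv2.imread(src)[y:y+h,x:x+w]; cv2.imwrite(dst,cv2.resize(im,None,fx=s,fy=s,interpolation=cv2.INTER_CUBIC))
E
python3 - <<'E'
from h import *
crop('pics/scene0.png','pics/s1.png',190,110,150,190,4) if 0 else crop('pics/scene0.png','pics/s1.png',190,170,150,130,5)
crop('pics/side0.png','pics/d1.png',230,150,120,90,6)
E
```

```text
(no output)
```

View pics/s1.png

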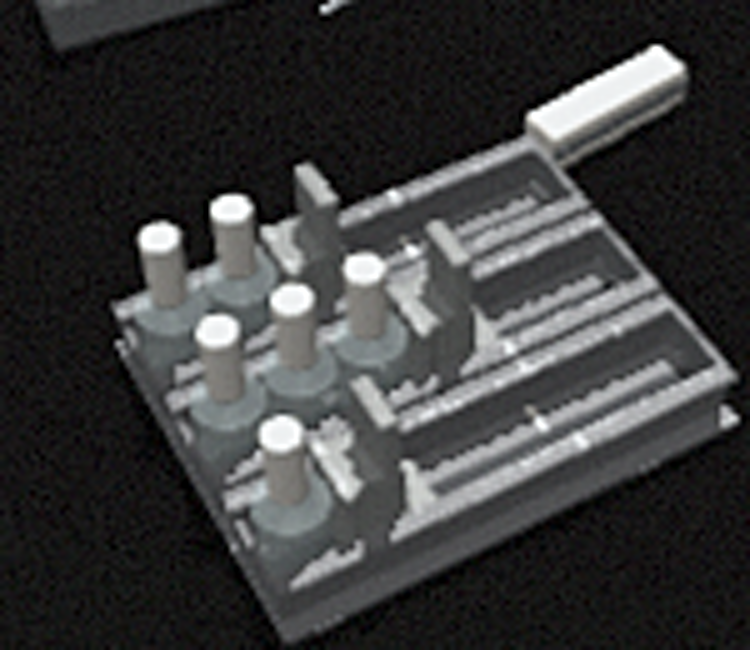

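View pics/d1.png

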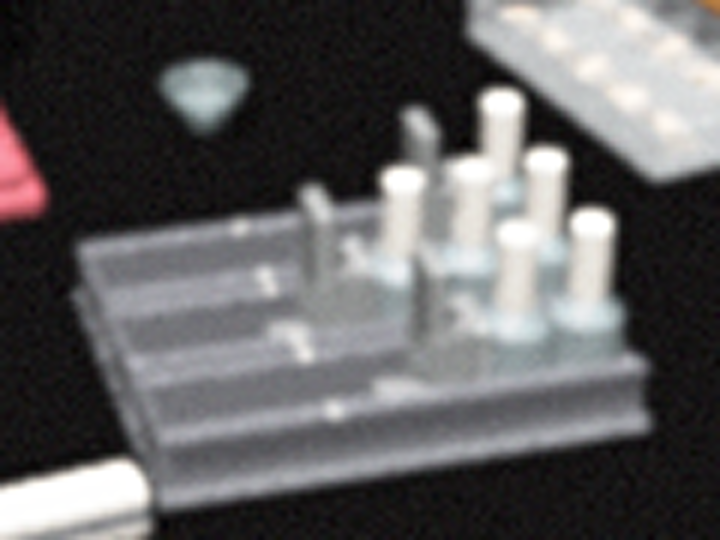

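Run:
```python
from h import *
S=lambda x,y:(190+(x+.5)/5-.5,170+(y+.5)/5-.5)
D=lambda x,y:(230+(x+.5)/6-.5,150+(y+.5)/6-.5)
caps=dict(a=((280,434),(502,100)),b0=((218,331),(546,160)),b1=((293,299),(472,167)),b2=((364,268),(403,177)),c0=((160,237),(593,219)),c1=((232,208),(518,233)))
for k,(s,d) in caps.items():
    print(k,onz('scene',S(*s),.1).round(4),onz('side',D(*d),.1).round(4),tri([ray('scene',S(*s)),ray('side',D(*d))]).round(4))
# fill line on near flange wall tops, z .034
for s in [(540,420),(581,440),(513,349),(412,249),(396,196)]: print('line',s,onz('scene',S(*s),.034).round(4))
for s in [(113,310),(290,635),(735,375),(545,145)]: print('corner z.034',s,onz('scene',S(*s),.034).round(4))
crop('pics/scene0.png','pics/s2.png',180,110,120,80,6)
crop('pics/side0.png','pics/d2.png',225,235,145,115,5)
```

```text
a [0.6683 0.119  0.1   ] [0.6672 0.1182 0.1   ] [0.6679 0.1189 0.0995]
b0 [0.655  0.0567 0.1   ] [0.6541 0.0535 0.1   ] [0.6549 0.0556 0.0988]
b1 [0.6194 0.0637 0.1   ] [0.6188 0.0637 0.1   ] [0.6192 0.0638 0.0999]
b2 [0.5845 0.0703 0.1   ] [0.5845 0.0702 0.1   ] [0.5845 0.0702 0.1   ]
c0 [ 0.6422 -0.0063  0.1   ] [ 0.6438 -0.0063  0.1   ] [ 0.6428 -0.0065  0.1003]
c1 [0.6068 0.0007 0.1   ] [ 0.606  -0.0016  0.1   ] [ 6.066e-01 -2.000e-04  9.910e-02]
line (540, 420) [0.5483 0.1486 0.034 ]
line (581, 440) [0.542  0.1694 0.034 ]
line (513, 349) [0.5295 0.1092 0.034 ]
line (412, 249) [0.5242 0.0279 0.034 ]
line (396, 196) [ 0.5067 -0.0058  0.034 ]
corner z.034 (113, 310) [ 0.6584 -0.0379  0.034 ]
corner z.034 (290, 635) [0.7025 0.162  0.034 ]
corner z.034 (735, 375) [0.4623 0.1897 0.034 ]
corner z.034 (545, 145) [0.4246 0.0176 0.034 ]
```

View pics/s2.png

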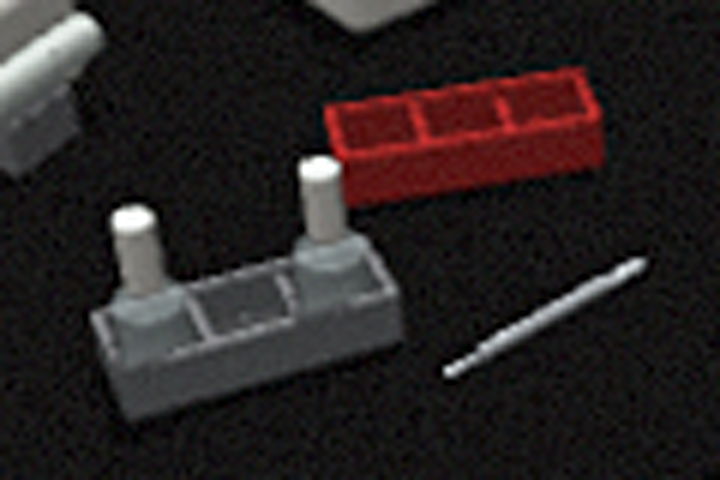

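View pics/d2.png

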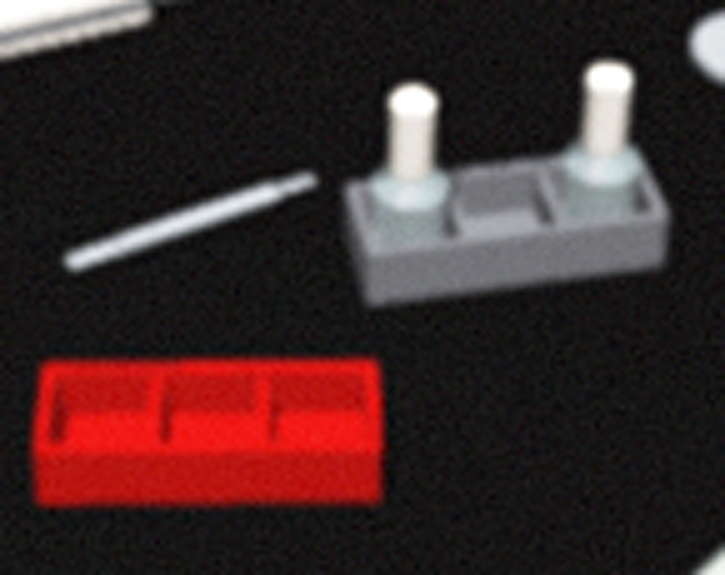

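Run:
```python
from h import *
S=lambda x,y:(180+(x+.5)/6-.5,110+(y+.5)/6-.5)
D=lambda x,y:(225+(x+.5)/5-.5,235+(y+.5)/5-.5)
P=[]
for s,d in [((133,219),(414,102)),((320,170),(609,76))]:
    print(onz('scene',S(*s),.096).round(4),onz('side',D(*d),.096).round(4),tri([ray('scene',S(*s)),ray('side',D(*d))]).round(4)); 
# d pair order swapped
a=[onz('scene',S(133,219),.096),onz('scene',S(320,170),.096)]
b=[onz('side',D(609,76),.096),onz('side',D(414,102),.096)]
for i in range(2): print(a[i],b[i])
# block outer corners at z=.03
for s in [(95,317),(118,365),(399,298),(365,238)]: print(onz('scene',S(*s),.03).round(4))
for d in [(347,185),(370,250),(668,208),(640,152)]: print(onz('side',D(*d),.03).round(4))
st=bot.read_state(); print(st['tool_pos'],R.from_rotvec(st['tcp_rot']).as_matrix().round(3))
```

```text
[ 0.5279 -0.2708  0.096 ] [ 0.4401 -0.2463  0.096 ] [ 0.4858 -0.2561  0.0885]
[ 0.4403 -0.2439  0.096 ] [ 0.5286 -0.2704  0.096 ] [ 0.4821 -0.2595  0.106 ]
[ 0.52794797 -0.27081872  0.096     ] [ 0.52856066 -0.27035423  0.096     ]
[ 0.44033786 -0.24387106  0.096     ] [ 0.44008743 -0.24634111  0.096     ]
[ 0.545  -0.2988  0.03  ]
[ 0.5561 -0.2601  0.03  ]
[ 0.425  -0.2108  0.03  ]
[ 0.4085 -0.2612  0.03  ]
[ 0.424 -0.214  0.03 ]
[ 0.4118 -0.259   0.03  ]
[ 0.5491 -0.297   0.03  ]
[ 0.5607 -0.2569  0.03  ]
[0.1602581  0.65543319 0.40359878] [[-0.971  0.238 -0.   ]
 [ 0.238  0.971 -0.002]
 [ 0.    -0.002 -1.   ]]
```

```bash
cat >> h.py <<'E'
def to(p,jaw):
    "shift (cm, tool axes) and turn about tool z to bring TCP to p with jaw axis angle (deg)"
    st=bot.read_state(); M=R.from_rotvec(st['tcp_rot']).as_matrix()
    T=np.column_stack([np.array([np.sin(np.radians(jaw)),-np.cos(np.radians(jaw)),0]),[np.cos(np.radians(jaw)),np.sin(np.radians(jaw)),0],[0,0,-1]])
    if T[:,0]@M[:,0]<0: T[:,:2]*=-1
    print('pos',st['tool_pos'].round(4),'t',round(st['time'],2),'F',np.round(st['wrist_force'],1),'w',round(st['width'],3))
    print('shift cm',(M.T@(np.array(p)-st['tool_pos'])*100).round(2),'turn',R.from_matrix(M.T@T).as_rotvec().round(4))
E
python3 - <<'E'
from h import *
for z in (.30,.238): to([.668,.119,z],78.7)
print('clip foot',onz('scene',(176,212),0.005), 'lamp corner', onz('scene',(488,293),.1),onz('scene',(419,347),.1), onz('side',(230,160),0.0))
E
```

```text
pos [0.1603 0.6554 0.4036] t 0.15 F [-0.4 -0.8  0.7] w 1.002Traceback (most recent call last):
  File "<stdin>", line 2, in <module>
  File "h.py", line 33, in to
    print('shift cm',(M.T@(np.array(p)-st['tool_pos'])*100).round(2),'turn',R.from_matrix(M.T@T).as_rotvec().round(4))
                                                                            ~~~~~~~~~~~~~^^^^^^^
  File "scipy/spatial/transform/_rotation.pyx", line 1143, in scipy.spatial.transform._rotation.Rotation.from_matrix
ValueError: Non-positive determinant (left-handed or null coordinate frame) in rotation matrix 0: [[ 9.99092211e-01 -4.25998799e-02 -5.98797138e-05]
 [-4.25997032e-02 -9.99090598e-01  1.80040919e-03]
 [ 1.36522474e-04  1.79622394e-03  9.99998377e-01]].
```

```bash
sed -i 's/np.array(\[np.sin(np.radians(jaw)),-np.cos(np.radians(jaw)),0\])/np.array([-np.sin(np.radians(jaw)),np.cos(np.radians(jaw)),0])/' h.py
python3 - <<'E'
from h import *
for z in (.32,.238): to([.668,.119,z],78.7)
print('clip foot',onz('scene',(176,212),0.005), 'lamp corner', onz('scene',(488,293),.1),onz('scene',(419,347),.1), onz('side',(230,160),0.0))
E
```

```text
pos [0.1603 0.6554 0.4036] t 0.15 F [-0.4 -0.8  0.7] w 1.002
shift cm [-62.06 -40.03   8.43] turn [-0.0018 -0.0001 -0.0426]
pos [0.1603 0.6554 0.4036] t 0.15 F [-0.4 -0.8  0.7] w 1.002
shift cm [-62.06 -40.02  16.63] turn [-0.0018 -0.0001 -0.0426]
clip foot [ 0.68180242 -0.18348015  0.005     ] lamp corner [0.37663203 0.49173126 0.1       ] [0.56234347 0.46811226 0.1       ] [0.52863678 0.46482701 0.        ]
```

Possible mistakes for the target, as scene pixels of cap tops:
- Lone bottle at (246,256).
- Three-bottle lane at (233,236), (248,229) and (263,223).
- Two-bottle lane at (222,217) and (236,211).
- Block bottles at (202,146) and (233,138).

I choose (246,256): it stands alone in its lane with the tab right behind it, as the close crop s1 shows. Now I move above it.

```bash
python3 -m jog '[[[0.47,-4,-3,-3,0,0,0],[0.47,-9.3,-6,-4,0,0,0],[0.47,-14.5,-9.3,-4,0,0,0],[0.47,-19.7,-12.6,-4,0,0,0],[0.47,-25,-16,-4,0,0,0],[0.47,-30,-19.3,-4,0,0,0],[0.47,-35,-22.5,-3,0,0,0],[0.47,-40,-25.8,-2,0,0,-0.02],[0.47,-45,-29,0,0,0,-0.04],[0.47,-50,-32.2,2,0,0,-0.04],[0.47,-55,-35.4,4,0,0,-0.04],[0.47,-60,-38.7,5.5,0,0,-0.043]]]' 80
python3 - <<'E'
from h import *
to([.668,.119,.32],78.7)
E
```

```text
time: 1.65
tool_pos: [0.652, 0.1357, 0.3482]
tcp_rot: [-0.308, -3.125, 0.0]
wrist_force: [0.3, 0.7, 0.8]
width: 0.534
pos [0.652  0.1357 0.3482] t 1.65 F [0.3 0.7 0.8] w 0.534
shift cm [-1.9  -1.32  2.82] turn [-0.0002 -0.0013  0.0004]
```

```bash
python3 -m jog '[[[0.47,-1,-0.7,1.5,0,0,0],[0.47,-1.9,-1.3,2.5,0,0,0],[0.47,-1.9,-1.3,2.8,0,0,0]]]'
python3 - <<'E'
from h import *
c=cam('wrist'); cv2.imwrite('pics/w1.png',bot.read_camera('wrist')[:,:,::-1])
to([.668,.119,.238],78.7)
for p in [(.668,.119,.1),(.668,.119,.06),(.6428,-.0065,.1)]: print(proj('wrist',p,c))
E
```

```text
time: 2.02
tool_pos: [0.6668, 0.1212, 0.3205]
tcp_rot: [-0.308, -3.125, 0.0]
wrist_force: [-0.8, -0.1, 0.3]
width: 0.533
pos [0.6666 0.1217 0.3208] t 2.08 F [-0.6  0.5  0.7] w 0.532
shift cm [-0.2  -0.23  8.28] turn [-0.0002 -0.0017  0.0013]
[273.76086764 239.07366454]
[274.40775461 217.3826097 ]
[ 95.59719336 235.59693233]
```

View pics/w1.png

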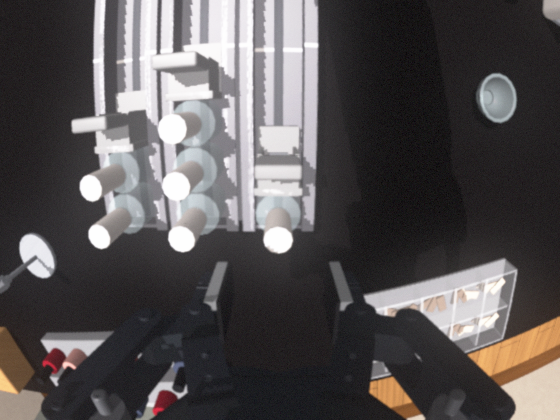

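Run:
```python
from h import *
c=cam('wrist')
for uv in [(278.5,240),(103.5,236),(95,187),(183,236),(178,184),(173,128)]: print(onz('wrist',uv,.1,c).round(4))
im=cv2.imread('pics/w1.png')
m=cv2.inRange(im,(235,235,235),(255,255,255)); n,l,s,ce=cv2.connectedComponentsWithStats(m)
for i in range(1,n):
    if s[i,4]>150: print(s[i],ce[i].round(1),onz('wrist',ce[i],.1,c).round(4))
M=R.from_rotvec(bot.read_state()['tcp_rot']).as_matrix(); print(bot.read_state()['tool_pos'], (-c[1].T@c[2]))
```

```text
[0.6691 0.1224 0.1   ]
[6.442e-01 6.000e-04 1.000e-01]
[0.6089 0.0076 0.1   ]
[0.6547 0.0612 0.1   ]
[0.6202 0.0682 0.1   ]
[0.5857 0.0742 0.1   ]
[ 118    0   38  117 1379] [142.8  65.5] [0.5428 0.0639 0.1   ]
[161   0  12  53 470] [167.   26.1] [0.5232 0.0839 0.1   ]
[ 184    0   50   74 1788] [214.6  31.6] [0.5351 0.1113 0.1   ]
[239   0  14 130 704] [248.3  56.1] [0.5546 0.1274 0.1   ]
[ 94  53  10  47 175] [100.3  73.3] [0.5378 0.0337 0.1   ]
[152  52  42  14 425] [173.6  58.9] [0.5447 0.084  0.1   ]
[ 158   74   54   71 1327] [178.3 109.5] [0.5756 0.0802 0.1   ]
[162 172  28  31 593] [175.7 186.1] [0.6211 0.0663 0.1   ]
[ 80 175  21  26 404] [ 90.4 187.7] [0.6085 0.0036 0.1   ]
[ 89 225  21  23 358] [ 98.7 236.2] [ 0.6437 -0.0036  0.1   ]
[169 226  25  26 490] [181.  238.6] [0.6563 0.0592 0.1   ]
[264 227  28  26 531] [277.9 239.1] [0.6684 0.1221 0.1   ]
[0.66660548 0.12166742 0.32079049] [0.58460843 0.13873682 0.29046457]
```

The wrist view shows the lone cap top at (278,240), midway between the fingers at about x 228 and 330. Its tab is behind at (278,172). The jaws are centred to within 3 mm, so I descend and grip.

```bash
python3 -m jog '[[[0.47,-0.2,0,3,0,0,0],[0.47,-0.2,-0.1,5,0,0,0],[0.47,-0.2,-0.1,7,0,0,0],[0.47,-0.2,-0.1,8.1,0,0,0],[0.47,-0.2,-0.1,8.1,0,0,0],[0.75,-0.2,-0.1,8.1,0,0,0],[1,-0.2,-0.1,8.1,0,0,0],[1,-0.2,-0.1,8.1,0,0,0],[1,-0.2,-0.1,8.1,0,0,0],[1,-0.2,-0.1,8.1,0,0,0],[1,-0.2,-0.1,8.1,0,0,0]]]' 80
python3 - <<'E'
from h import *
cv2.imwrite('pics/w2.png',bot.read_camera('wrist')[:,:,::-1])
to([.6685,.1212,.39],78.7)
E
```

```text
time: 3.45
tool_pos: [0.6697, 0.1196, 0.242]
tcp_rot: [0.308, 3.124, 0.001]
wrist_force: [0.5, 0.2, 6.1]
width: 0.199
pos [0.6697 0.1196 0.242 ] t 3.5 F [0.3 1.2 6.1] w 0.199
shift cm [  0.12   0.15 -14.8 ] turn [0.001  0.0021 0.0003]
```

View pics/w2.png

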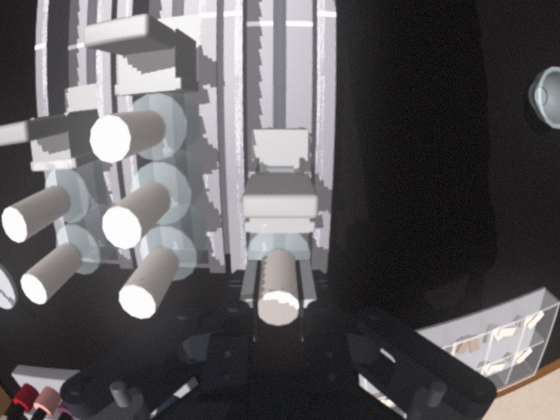

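The cap at (278,300) is held between both pads, and width 0.20 matches 19 mm. I lift straight up.

```bash
python3 -m jog '[[[1,0,0,-0.7,0,0,0],[1,0,0,-1.5,0,0,0],[1,0,0,-2.5,0,0,0],[1,0,0,-4,0,0,0],[1,0,0,-6,0,0,0],[1,0,0,-8.5,0,0,0],[1,0,0,-11,0,0,0],[1,0,0,-13,0,0,0],[1,0,0,-14.5,0,0,0],[1,0,0,-15.5,0,0,0],[1,0,0,-15.5,0,0,0]]]'
python3 - <<'E'
from h import *
c=cam('wrist');cv2.imwrite('pics/w3.png',bot.read_camera('wrist')[:,:,::-1])
cv2.imwrite('pics/s3.png',bot.read_camera('scene')[:,:,::-1])
to([.4845,-.2575,.39],73.7)
E
```

```text
time: 4.88
tool_pos: [0.6692, 0.1195, 0.3964]
tcp_rot: [0.309, 3.126, 0.0]
wrist_force: [0.4, -0.2, -1.3]
width: 0.198
pos [0.6688 0.1194 0.3947] t 4.97 F [-0.4  0.6 -1.3] w 0.202
shift cm [ 10.71 -40.57   0.51] turn [-0.0006 -0.0016  0.0877]
```

View pics/w3.png

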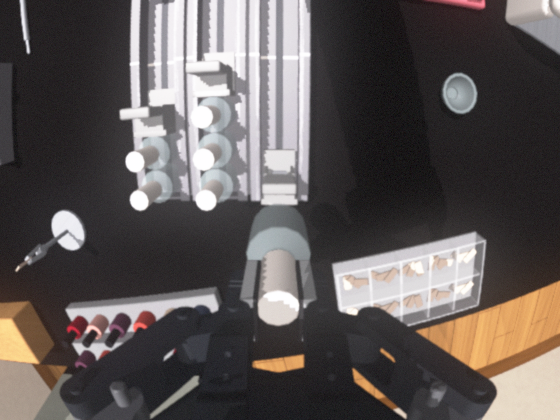

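View pics/s3.png

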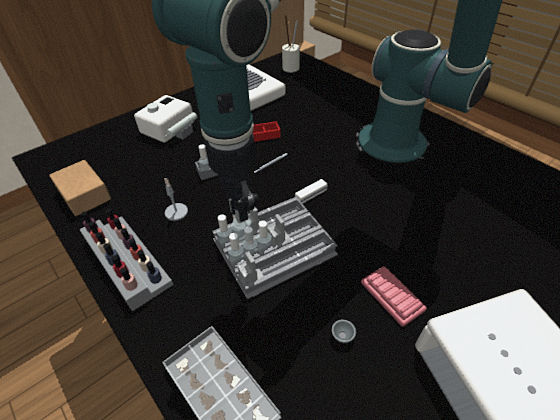

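The bottle hangs upright between the pads, with its body centred at (278,240), and the pusher has run to the lip. Now over to the block.

```bash
python3 -m jog '[[[1,1,-3.5,0,0,0,0],[1,2.1,-8,0,0,0,0.02],[1,3.3,-12.5,0,0,0,0.03],[1,4.5,-17,0,0,0,0.04],[1,5.7,-21.5,0,0,0,0.05],[1,6.9,-26,0,0,0,0.06],[1,8.1,-30.5,0,0,0,0.07],[1,9.2,-35,0,0,0,0.08],[1,10.1,-38.5,0,0,0,0.088],[1,10.7,-40.6,0,0,0,0.088],[1,10.7,-40.6,0,0,0,0.088],[1,10.7,-40.6,0,0,0,0.088]]]'
python3 - <<'E'
from h import *
c=cam('wrist');cv2.imwrite('pics/w4.png',bot.read_camera('wrist')[:,:,::-1])
cv2.imwrite('pics/s4.png',bot.read_camera('scene')[:,:,::-1])
cv2.imwrite('pics/d4.png',bot.read_camera('side')[:,:,::-1])
np.savez('c4.npz',K=c[0],R=c[1],t=c[2])
to([.4845,-.2575,.30],73.7)
E
```

```text
time: 6.48
tool_pos: [0.4848, -0.2574, 0.395]
tcp_rot: [-0.446, -3.109, -0.002]
wrist_force: [-0.5, 0.1, -0.9]
width: 0.198
pos [ 0.4851 -0.257   0.3954] t 6.62 F [ 0.5  0.1 -0.5] w 0.198
shift cm [ 0.04 -0.07  9.54] turn [ 0.0004 -0.0005  0.0009]
```

View pics/w4.png

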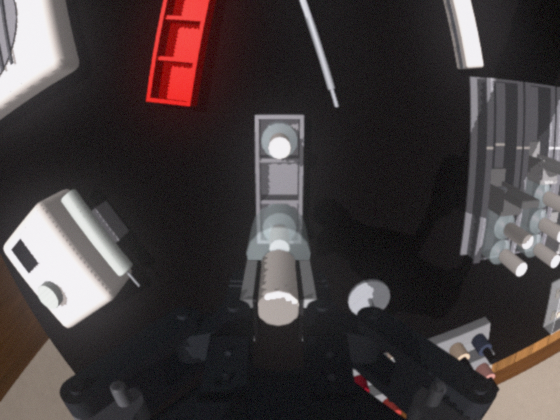

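View pics/d4.png

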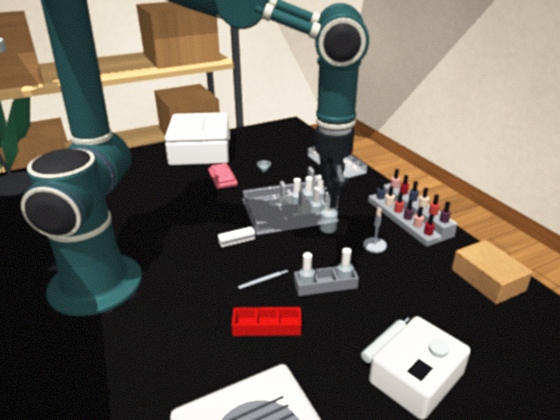

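Run:
```python
from h import *
crop('pics/w4.png','pics/w4c.png',230,100,100,150,4)
crop('pics/d4.png','pics/d4c.png',280,160,90,140,4)
crop('pics/s4.png','pics/s4c.png',180,60,100,140,4)
p=np.array([.4849,-.2572,.0])
for z in (.16,.204,.252): print(proj('side',p+[0,0,z]),proj('scene',p+[0,0,z]))
```

```text
[328.37334445 228.77119075] [214.07166295 122.67015607]
[329.37187356 211.86983654] [211.66471958 108.28650413]
[330.5153061  192.51581061] [208.85880987  91.51866939]
```

View pics/w4c.png

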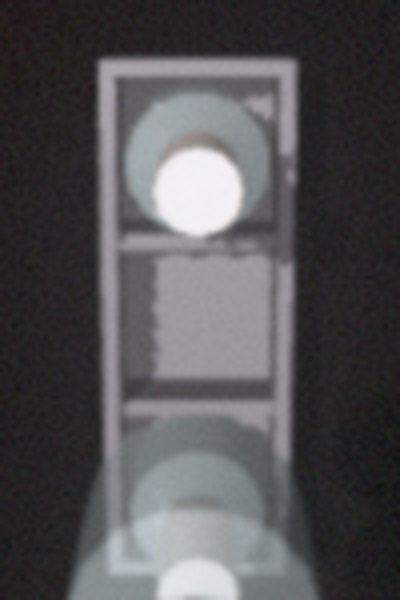

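View pics/d4c.png

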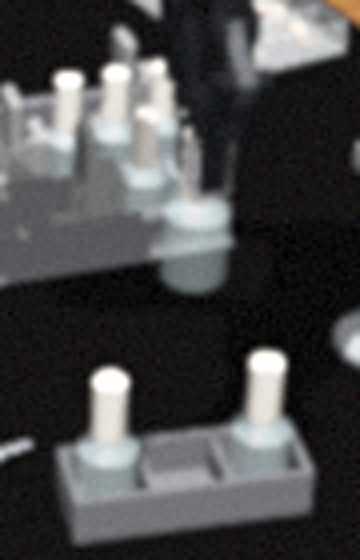

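View pics/s4c.png

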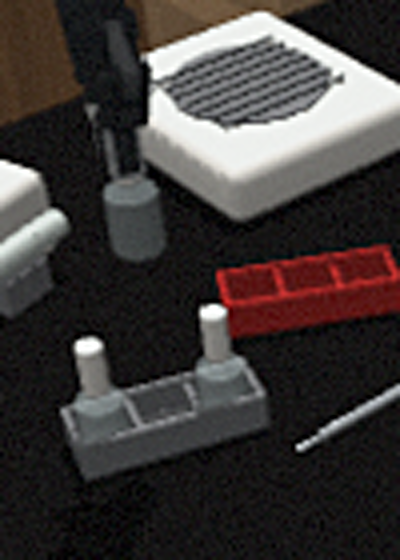

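Run:
```python
from h import *
z=np.load('c4.npz'); c=(z['K'],z['R'],z['t'])
W=lambda x,y:(230+(x+.5)/4-.5,100+(y+.5)/4-.5)
d1=onz('wrist',W(200,242),.03,c); d2=onz('wrist',W(200,408),.03,c); print('dividers',d1,d2,(d1+d2)/2)
o=[onz('wrist',W(*p),.03,c) for p in [(98,58),(298,60),(104,575),(292,575)]]; print(np.round(o,4),np.mean(o,0))
a=o[2]-o[0];b=o[3]-o[1];print(np.degrees(np.arctan2(a[1],a[0])),np.degrees(np.arctan2(b[1],b[0])),np.linalg.norm(a))
e=onz('wrist',W(200,64),.03,c); 
# cap of held bottle edges -> lateral
print(onz('wrist',W(197,190),.096,c), 'd cap')
```

```text
dividers [ 0.46344645 -0.24797501  0.03      ] [ 0.5070409  -0.26065981  0.03      ] [ 0.48524367 -0.25431741  0.03      ]
[[ 0.4099 -0.2594  0.03  ]
 [ 0.4247 -0.2107  0.03  ]
 [ 0.547  -0.3006  0.03  ]
 [ 0.5621 -0.2495  0.03  ]] [ 0.48593299 -0.25504259  0.03      ]
-16.747982204233473 -15.747339612584325 0.1431756865468817
[ 0.44108531 -0.24253352  0.096     ] d cap
```

The pocket centre is (0.4856,-0.2547) by wrist camera and (0.4845,-0.2575) by the fixed cameras. The bottle in hand at (0.485,-0.257) lies between them, well within the ±3 mm clearance, so I lower it.

```bash
python3 -m jog '[[[1,0,0.1,3,0,0,0],[1,0,0.1,6,0,0,0],[1,0,0.1,9,0,0,0],[1,0,0.1,11,0,0,0],[1,0,0.1,12.2,0,0,0],[1,0,0.1,13,0,0,0],[1,0,0.1,13.7,0,0,0],[1,0,0.1,14.3,0,0,0],[1,0,0.1,14.8,0,0,0],[1,0,0.1,14.8,0,0,0]]]'
python3 - <<'E'
from h import *
cv2.imwrite('pics/s5.png',bot.read_camera('scene')[:,:,::-1])
cv2.imwrite('pics/d5.png',bot.read_camera('side')[:,:,::-1])
crop('pics/s5.png','pics/s5c.png',180,110,100,80,6)
crop('pics/d5.png','pics/d5c.png',280,220,90,80,6)
to([.485,-.2565,.238],73.7)
E
```

```text
time: 7.88
tool_pos: [0.4849, -0.2568, 0.2474]
tcp_rot: [-0.446, -3.109, -0.0]
wrist_force: [-0.3, -0.2, -0.9]
width: 0.2
pos [ 0.4851 -0.2569  0.2478] t 7.97 F [-0.2 -0.6 -0.3] w 0.197
shift cm [0.02 0.04 0.98] turn [-0.0001  0.0002 -0.0004]
```

View pics/s5c.png

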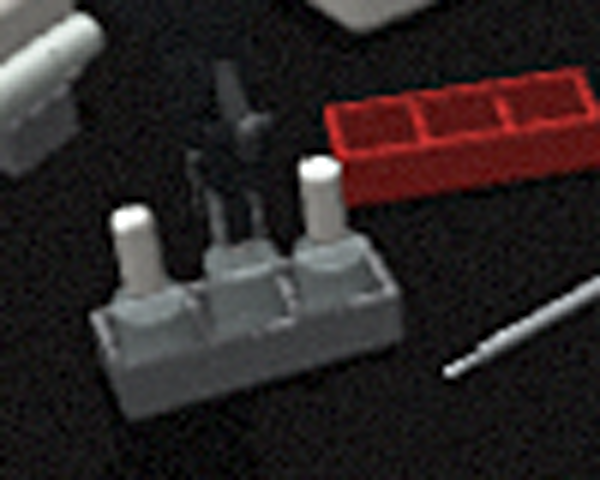

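View pics/d5c.png

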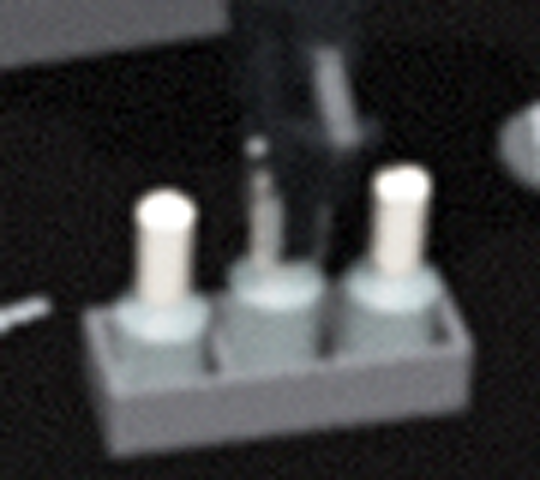

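The bottle is inside the middle pocket about 1 cm off the floor, with no side force. I set it down.

```bash
python3 -m jog '[[[1,0,0,0.3,0,0,0],[1,0,0,0.5,0,0,0],[1,0,0,0.7,0,0,0],[1,0,0,0.85,0,0,0],[1,0,0,0.85,0,0,0]]]'
```

```text
time: 8.6
tool_pos: [0.485, -0.2568, 0.239]
tcp_rot: [-0.446, -3.109, -0.0]
wrist_force: [0.1, 0.0, -0.1]
width: 0.199
```

```bash
python3 -m jog '[[[1,0,0,0.1,0,0,0],[1,0,0,0.1,0,0,0]]]'; python3 -m jog '[[[1,0,0,0.1,0,0,0],[1,0,0,0.1,0,0,0]]]'
```

```text
time: 8.85
tool_pos: [0.485, -0.2568, 0.2381]
tcp_rot: [-0.446, -3.11, -0.0]
wrist_force: [0.4, 0.1, -1.3]
width: 0.195
time: 9.1
tool_pos: [0.4853, -0.2569, 0.238]
tcp_rot: [0.446, 3.109, -0.0]
wrist_force: [-0.3, 1.1, 4.3]
width: 0.196
```

Floor contact at 4 N and z 0.238, as expected. I open and retreat up.

```bash
python3 -m jog '[[[0.75,0,0,0,0,0,0],[0.6,0,0,0,0,0,0],[0.5,0,0,0,0,0,0],[0.5,0,0,0,0,0,0],[0.5,0,0,-1,0,0,0],[0.5,0,0,-3,0,0,0],[0.5,0,0,-6,0,0,0],[0.5,0,0,-9,0,0,0],[0.5,0,0,-11,0,0,0],[0.5,0,0,-12,0,0,0],[0.5,0,0,-12,0,0,0]]]'
python3 - <<'E'
from h import *
c=cam('wrist')
for n in ('wrist','scene','side'): cv2.imwrite(f'pics/{n}6.png',bot.read_camera(n)[:,:,::-1])
np.savez('c6.npz',K=c[0],R=c[1],t=c[2])
crop('pics/scene6.png','pics/s6c.png',180,110,160,190,3)
crop('pics/side6.png','pics/d6c.png',240,160,130,140,4)
to([.668,.119,.36],78.7)
E
```

```text
time: 10.48
tool_pos: [0.4852, -0.257, 0.3581]
tcp_rot: [0.446, 3.108, -0.001]
wrist_force: [-0.9, 1.2, 0.1]
width: 0.504
pos [ 0.4847 -0.2566  0.356 ] t 10.62 F [-0.3 -0.4  0. ] w 0.5
shift cm [-7.04 41.2  -0.39] turn [ 0.0006 -0.0019 -0.0876]
```

View pics/s6c.png

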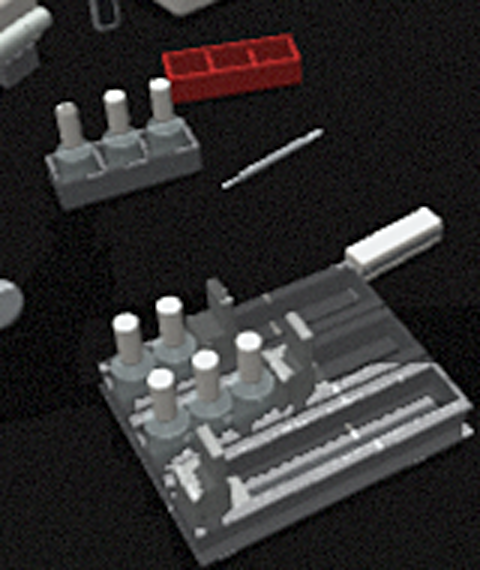

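View pics/d6c.png

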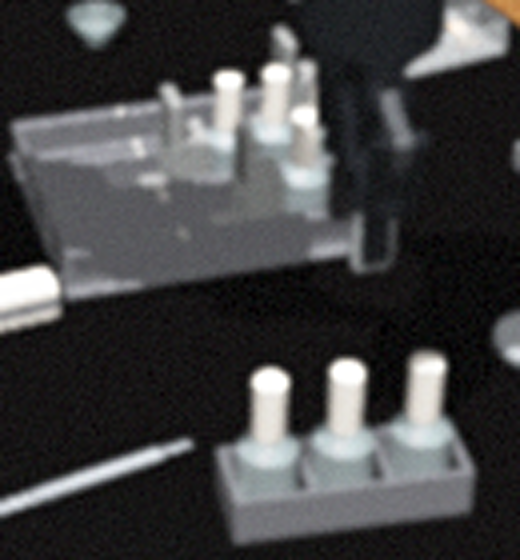

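The bottle stands upright in the middle pocket, with its cap at about (218,142) in the scene image. The neighbours are unmoved and the pusher is at the lip. I go above its tab, gripping across the lane so no wrist turn is needed.

```bash
python3 - <<'E'
from h import *
to([.661,.1204,.33],78.7)
E
python3 -m jog '[[[0.47,-0.7,4,0,0,0,0],[0.47,-1.4,9,0,0,0,-0.02],[0.47,-2.1,14,0,0,0,-0.03],[0.47,-2.9,19,0,0,0,-0.04],[0.47,-3.7,24,0,0,0,-0.05],[0.47,-4.5,29,0,0,0,-0.06],[0.47,-5.2,34,0,0,0,-0.08],[0.47,-5.9,38.5,0.5,0,0,-0.088],[0.47,-6.3,41,1.5,0,0,-0.088],[0.47,-6.3,41.2,2.3,0,0,-0.088],[0.47,-6.3,41.2,2.3,0,0,-0.088],[0.47,-6.3,41.2,2.3,0,0,-0.088]]]'
python3 - <<'E'
from h import *
c=cam('wrist')
cv2.imwrite('pics/w7.png',bot.read_camera('wrist')[:,:,::-1])
np.savez('c7.npz',K=c[0],R=c[1],t=c[2])
crop('pics/w7.png','pics/w7c.png',180,60,200,200,3)
to([.661,.1204,.239],78.7)
E
```

```text
pos [ 0.4847 -0.2566  0.356 ] t 10.62 F [-0.3 -0.4  0. ] w 0.5
shift cm [-6.34 41.14  2.61] turn [ 0.0006 -0.0019 -0.0876]
time: 12.12
tool_pos: [0.6609, 0.1194, 0.334]
tcp_rot: [-0.311, -3.126, 0.001]
wrist_force: [-0.2, -0.4, -0.3]
width: 0.532
pos [0.6611 0.1195 0.3345] t 12.18 F [-0.3  0.1  0.6] w 0.526
shift cm [0.03 0.09 9.55] turn [-0.0003  0.0002 -0.0011]
```

View pics/w7.png

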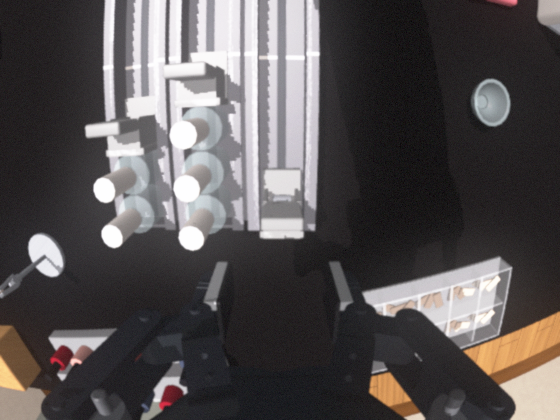

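View pics/w7c.png

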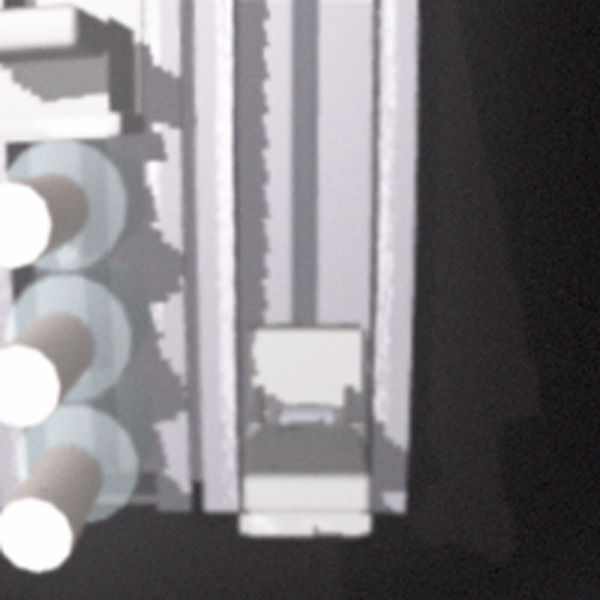

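Run:
```python
from h import *
z=np.load('c7.npz'); c=(z['K'],z['R'],z['t'])
W=lambda x,y:(180+(x+.5)/3-.5,60+(y+.5)/3-.5)
print('tab',onz('wrist',W(306.5,493),.094,c)); f=onz('wrist',W(306,535),.06,c); print('face',f)
im=cv2.imread('pics/w7.png'); cv2.imwrite('pics/w7d.png',cv2.resize(im[35:75,230:330],None,fx=7,fy=7,interpolation=cv2.INTER_CUBIC))
```

```text
tab [0.66080172 0.12295855 0.094     ]
face [0.6861561 0.1182236 0.06     ]
```

View pics/w7d.png

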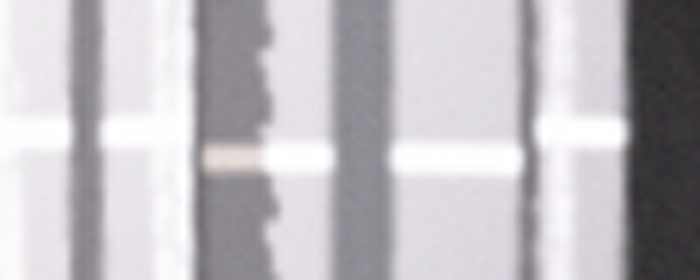

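Run:
```python
from h import *
z=np.load('c7.npz'); c=(z['K'],z['R'],z['t'])
W=lambda x,y:(230+(x+.5)/7-.5,35+(y+.5)/7-.5)
l=onz('wrist',W(148,131),.034,c); r=onz('wrist',W(582,132),.034,c); fl=onz('wrist',W(360,158),.008,c)
print(l,r,(l+r)/2,fl); u=np.array([.981,-.196,0]); f=np.array([.6861,.1182,.06])
for p in (l,r,fl): print('face-line along lane',(f-p)@u)
```

```text
[0.53485465 0.12298761 0.034     ] [0.54464812 0.1721632  0.034     ] [0.53975138 0.14757541 0.034     ] [0.53969474 0.14720463 0.008     ]
face-line along lane 0.14931005840245226
face-line along lane 0.14934108616344907
face-line along lane 0.14930846748824653
```

The tab centre is at (282,224) in the wrist view, and the face-to-line distance reads 149.3 mm against 150 nominal. I descend and grip the tab.

```bash
python3 -m jog '[[[0.47,0,0.15,3,0,0,0],[0.47,0,0.15,6,0,0,0],[0.47,0,0.15,8.3,0,0,0],[0.47,0,0.15,9.4,0,0,0],[0.47,0,0.15,9.4,0,0,0],[0.6,0,0.15,9.4,0,0,0],[1,0,0.15,9.4,0,0,0],[1,0,0.15,9.4,0,0,0],[1,0,0.15,9.4,0,0,0],[1,0,0.15,9.4,0,0,0]]]' 90
python3 - <<'E'
from h import *
cv2.imwrite('pics/w8.png',bot.read_camera('wrist')[:,:,::-1])
st=bot.read_state(); u=np.array([.9806,-.1959,0]); to(st['tool_pos']-.15*u,78.7)
E
```

```text
time: 13.42
tool_pos: [0.6622, 0.1221, 0.2422]
tcp_rot: [0.308, 3.124, -0.0]
wrist_force: [-2.3, -2.9, 5.5]
width: 0.323
pos [0.6622 0.1221 0.2422] t 13.47 F [-1.9 -2.8  6.3] w 0.33
shift cm [ 1.5e+01  1.0e-02 -4.0e-02] turn [0.0002 0.0025 0.0006]
```

View pics/w8.png

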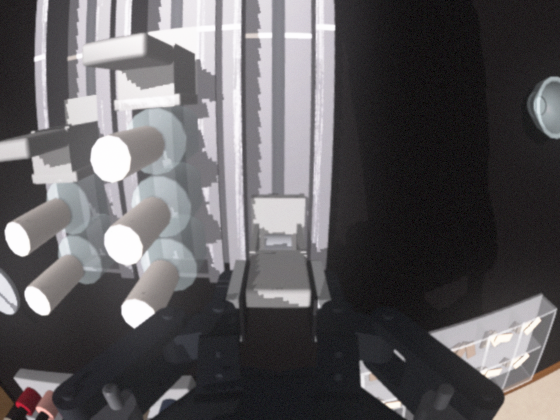

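The tab is gripped at (279,290), with width 0.325 matching 30 mm. I pull 150 mm back along tool +x.

```bash
python3 -m jog '[[[1,0.5,0,-0.1,0,0,0],[1,1.5,0,-0.1,0,0,0],[1,3,0,-0.1,0,0,0],[1,4.5,0,-0.1,0,0,0],[1,6,0,-0.1,0,0,0],[1,7.5,0,-0.1,0,0,0],[1,9,0,-0.1,0,0,0],[1,10.5,0,-0.1,0,0,0],[1,12,0,-0.1,0,0,0],[1,13.3,0,-0.1,0,0,0],[1,14.4,0,-0.1,0,0,0],[1,14.4,0,-0.1,0,0,0]]]' 90
python3 - <<'E'
from h import *
st=bot.read_state(); c=cam('wrist')
for n in ('wrist','scene','side'): cv2.imwrite(f'pics/{n}9.png',bot.read_camera(n)[:,:,::-1])
np.savez('c9.npz',K=c[0],R=c[1],t=c[2])
crop('pics/scene9.png','pics/s9c.png',200,170,150,130,5)
u=np.array([.9806,-.1959,0]); print('travel',(np.array([.6622,.1221,.2422])-st['tool_pos'])@u, st['tool_pos'],st['wrist_force'],st['width'],st['time'])
E
```

```text
time: 14.98
tool_pos: [0.5209, 0.1504, 0.2422]
tcp_rot: [0.307, 3.123, 0.001]
wrist_force: [3.8, -2.6, 0.3]
width: 0.327
travel 0.1440895910141129 [0.52092151 0.15044051 0.24221087] [ 3.81023442 -2.57554596  0.2727456 ] 0.32696393484677005 14.975
```

View pics/wrist9.png

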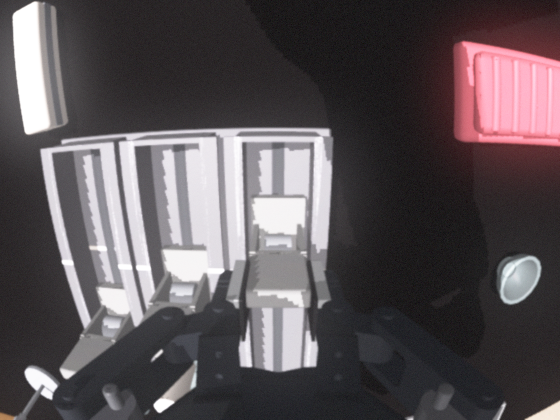

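View pics/s9c.png

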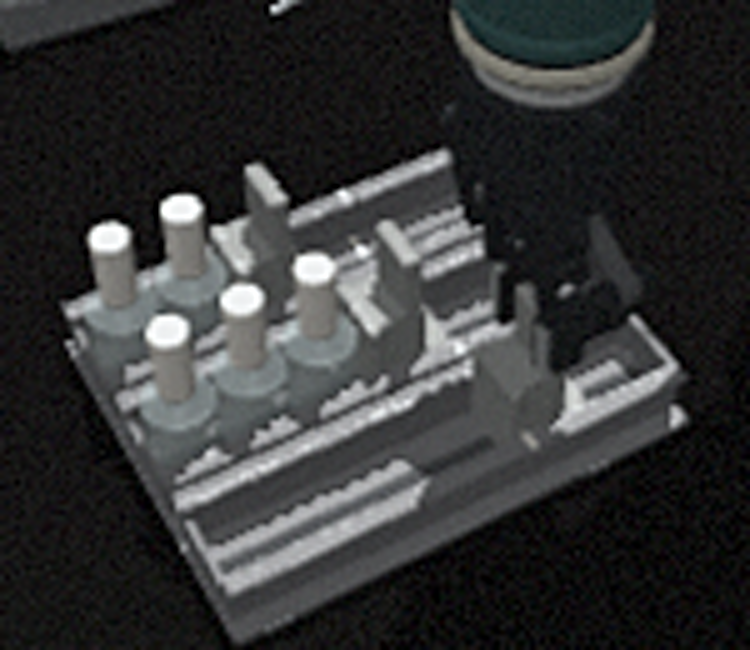

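The pusher came along with the tab in the same place in the wrist view, about (279,278), and about 6 mm is left to go.

```bash
python3 -m jog '[[[1,0.3,0,0,0,0,0],[1,0.6,0,0,0,0,0],[1,0.6,0,0,0,0,0],[1,0.6,0,0,0,0,0],[1,0.6,0,0,0,0,0]]]' 90
python3 - <<'E'
from h import *
st=bot.read_state(); c=cam('wrist')
for n in ('wrist','scene','side'): cv2.imwrite(f'pics/{n}10.png',bot.read_camera(n)[:,:,::-1])
np.savez('c10.npz',K=c[0],R=c[1],t=c[2])
u=np.array([.9806,-.1959,0]); print('travel',(np.array([.6622,.1221,.2422])-st['tool_pos'])@u, st['tool_pos'],st['wrist_force'],st['width'],st['time'])
crop('pics/scene10.png','pics/s10c.png',270,210,80,60,9)
crop('pics/side10.png','pics/d10c.png',240,160,110,80,7)
a=cv2.imread('pics/w8.png')[180:320,230:330];b=cv2.imread('pics/wrist10.png')[180:320,230:330]
cv2.imwrite('pics/cmp.png',cv2.resize(np.hstack([a,b]),None,fx=4,fy=4,interpolation=cv2.INTER_CUBIC))
E
```

```text
time: 15.75
tool_pos: [0.5158, 0.1515, 0.2422]
tcp_rot: [0.308, 3.122, 0.0]
wrist_force: [3.7, -3.3, 0.9]
width: 0.33
travel 0.14930960100601143 [0.5158077  0.15148906 0.24220771] [ 3.74751231 -3.32078043  0.93010584] 0.3299663707874631 15.75
```

View pics/s10c.png

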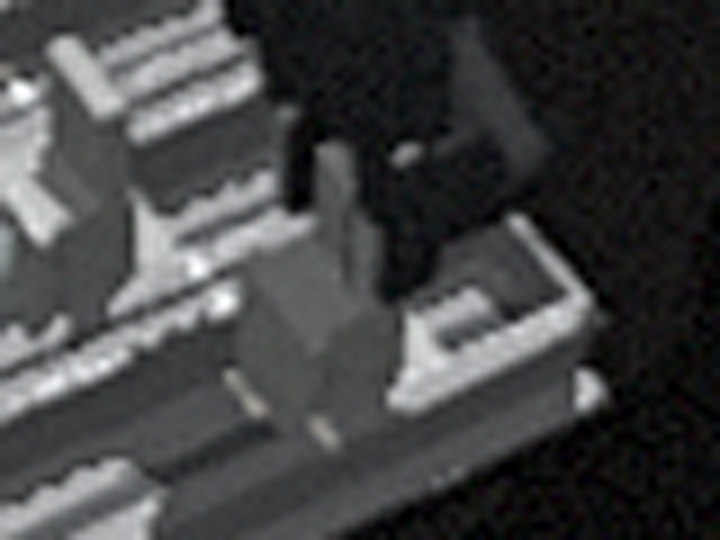

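View pics/d10c.png

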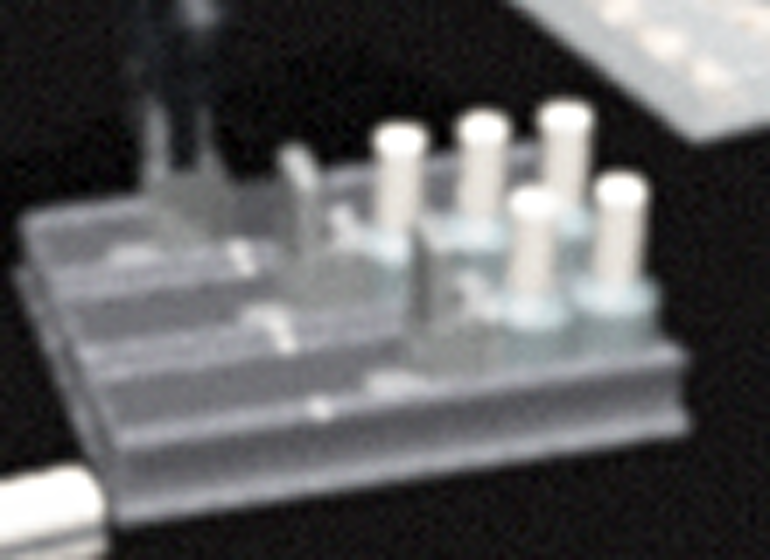

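View pics/cmp.png

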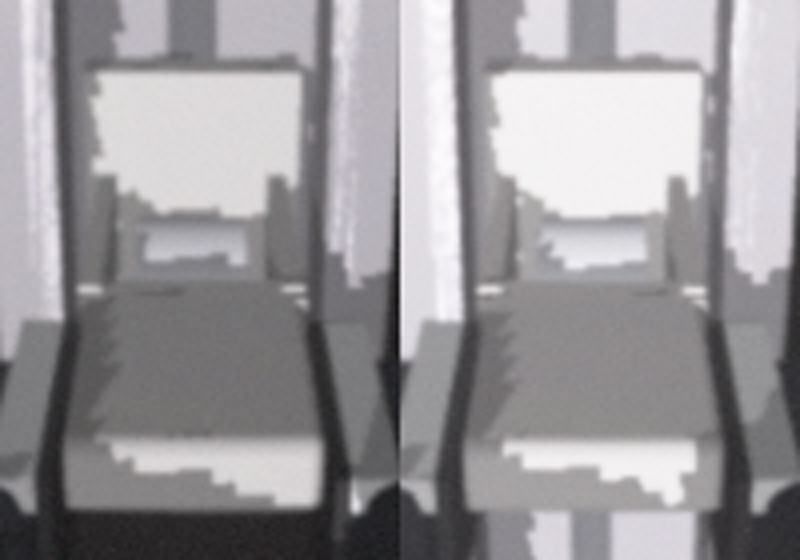

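The wrist crops before and after the pull match, so the tab did not slip. The measured travel is 149.3 mm. In the scene crop the white line shows at the foot of the paddle's face, at (245,393) and (325,432). I make one last check that everything is still and nothing else moved.

Run:
```python
from h import *
K=lambda s:(270+(s[0]+.5)/9-.5,210+(s[1]+.5)/9-.5)
u=np.array([.9806,-.1959,0]); lip=np.array([.6857,.1170,0])
for s in [(245,393),(325,432)]: print('line floor: behind lip',(lip-onz('scene',K(s),.008))@u)
st=bot.read_state(); print(np.abs(st['joint_vel']).max(),st['time'])
a=cv2.imread('pics/scene10.png')[115:185,185:290]; b=cv2.imread('pics/scene0.png')[115:185,185:290]
a2=cv2.imread('pics/side10.png')[235:305,280:385]
cv2.imwrite('pics/fin.png',cv2.resize(np.hstack([a,a2]),None,fx=3.5,fy=3.5,interpolation=cv2.INTER_CUBIC))
t=onz('scene',(180+(0)/6,0),.096)
im=cv2.imread('pics/scene10.png')
m=cv2.inRange(im,(225,225,225),(255,255,255)); n,l,s,ce=cv2.connectedComponentsWithStats(m)
for i in range(1,n):
    if 12<s[i,4]<120 and 190<ce[i][0]<280 and 120<ce[i][1]<260: print(ce[i].round(1),s[i,4],onz('scene',ce[i],.096 if ce[i][1]<170 else .1).round(4))
```

```text
line floor: behind lip 0.1504131705850452
line floor: behind lip 0.16191490218398819
0.000906276078868236 15.9
[232.7 137.6] 14 [ 0.44   -0.2453  0.096 ]
[217.6 141.5] 17 [ 0.4827 -0.2588  0.096 ]
[201.3 146.1] 15 [ 0.5288 -0.2717  0.096 ]
[235.7 211.3] 30 [6.075e-01 4.000e-04 1.000e-01]
[221.2 217.1] 29 [ 0.6431 -0.0067  0.1   ]
[262.3 223.1] 32 [0.5845 0.0699 0.1   ]
[247.8 229.3] 34 [0.6199 0.063  0.1   ]
[233.1 235.7] 35 [0.655  0.0563 0.1   ]
```

View pics/fin.png

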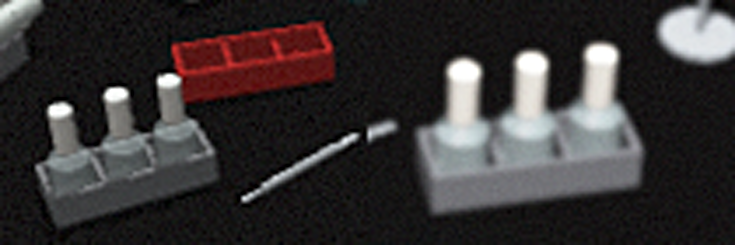

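All three block bottles are upright, the others are within 2 mm of their starting places, and the arm is still. I hand in.

```bash
python3 -c "
from workcell import bot
print(bot.finish_job())"
```

```text
the job is handed in; nothing more can be done
None
```

I moved the lone bottle from its lane to the free middle pocket and let go of it. I then pulled that lane's pusher back to the fill line and handed the job in at about 16 s, still gripping it across its tab at 90 N. `finish_job` gave no verdict.

**Bottle:** the last pictures show it upright. Its cap is about 2 mm from the pocket centre as the fixed cameras measured it.

**Pusher:** its measured travel was 149.3 mm of the nominal 150 mm. The tab did not slip in the wrist view, and the arm was still. The line on the lane floor in front of the paddle read 150.4 mm behind the lip. A second visible piece read 161.9 mm; I put that down to it lying on a wall top, higher than I assumed, but did not check.

**Other things:** the other bottles read within 2 mm of their starting places. I did not measure the other two pushers or the things on the sill afterwards; they looked unmoved in the pictures.

**Disagreement:** the wrist and fixed cameras differed by about 3 mm along y. That is within the fit of the pocket and the open fingers.

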